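# Hold a tin's base up to the kitchen tablet's camera to read its date

## Robot

A 6-joint arm with a two-finger parallel gripper is mounted at the origin on the work surface. World frame = base frame: x ahead of the robot, y to its left, z up, the work surface at z = 0. Lengths are in mm, angles in rad, forces in N, time in s.
With the tool pointing down it reaches from about 325 to 875 mm from the base axis. Payload 4.4 kg.
Tool frame: the origin (TCP) lies on the centre line of the jaws, within the pads' length; the fingertips stand ahead of it and the grasp point (between the pads) lies 6 mm ahead of it (ctrl.tcp_to_tips is the z of the fingertips in the tool frame, in mm); z points along the fingers, y is the direction in which the jaws open and shut (so a half turn about z gives the same grasp; the last joint's range is limited). The gripper opens to 85 mm and grips with 20 to 120 N. Pads are 22 mm wide; open, the fingers measure 114 mm over their backs; the gripper's body (76 mm by 85 mm) begins 54 mm behind the grasp point. The pads swing forward as they close: fully open they stand 13 mm farther back than shut.
Start: joints at [-1.484, 0.207, 1.542, -0, 1.393, -0.15], TCP at [135.437, -558.824, 256.282] pointing down, gripper open.
Joint ranges: [-2.73, 2.73], [-0.86, 2.22], [0.23, 2.46], [-1.11, 4.25], [0.08, 2.63], [-2.82, 2.82]. Speed limits (rad/s): [2.79, 2.79, 3.14, 3.14, 3.14, 3.14].

## Interface

Orientations are given as a 3x3 rotation matrix whose columns are the frame's x, y, z axes.
In Python, from plant import ctrl, sensors, optics gives the robot as it stands. Calls block until the motion is done:
- ctrl.move_ptp(position, orientation): joint-space move of the TCP to a pose.
- ctrl.move_l(position, rot=None, vel=150, threshold=None): straight line of the TCP; rot=None keeps the orientation; vel is the mean speed in mm/s. With threshold (N) it stops when the force on the tool has changed by that much, and returns True; else False.
- ctrl.set_joints(angles): joint-space move.
- ctrl.gripper_to(opening, force=None): finger opening in mm; force is the grip in N (None keeps the last); returns when the fingers have stopped.
- ctrl.hold(seconds).
- ctrl.solve_ik(position, orientation): joint angles nearest the present ones, or None.
- sensors.read_state(): the state.
- optics.grab_frame(name): name is "side" or "top"; returns (picture, depth): 400x640x3 uint8, red, green, blue; 400x640 float32, mm along the optical axis (not along the pixel's ray), 0 where there is no reading.
- optics.camera_params(name): a dict with "mtx" (3x3 intrinsics, pixels), "R" (3x3) and "t" (3): a world point X has camera coordinates R X + t. Camera axes: x right, y down, z forward; pixel columns grow to the right and rows downward; lengths in mm; the calibration is good to about 2 mm. A picture is of the moment at which its call begins. camera_params takes no time and is no camera call.
A pose or a line that the arm cannot do raises ctrl.MotionError and nothing moves.
- ctrl.finish_job(): hands the job in, once; it reports no verdict.
The state is a dict: "t": time; "q": joint angles; "qvel": joint speeds; "tau": joint torques, N m; "eef_pos": TCP position; "eef_rot": TCP orientation; "force": force on the tool from outside, world axes, zero at the start; "wrist_torque": the same for the moment, N m; "grip_width": finger opening in mm.
Only numpy, scipy, OpenCV 4.12 (cv2) and the standard library are available. Lean on these libraries where they do the work, as an engineer would, in place of code of your own. Each camera call takes 0.05 s, during which the arm holds its last target.

## Task

Let the tablet read the best-before date stamped under the yellow-lidded baking tin: lift that tin out of the cardboard tray and hold it in the air over the tablet, base towards the small camera in the middle of the tablet's upper edge, square on to the camera's tilted line of sight, centred in front of the lens and about 12 cm from it. Finish while still holding it there, motionless; do not put it down or let go. Do not shift or tilt the tablet, and leave the other tins and groceries where they stand.

Things in the scene. Friction and masses are not known exactly. Their poses are not given: they have to be found in the camera images.
- tin: the tin to check: upright baking tin with yellow plastic lid and yellow label (red stripe), a plain cylinder 54 mm in diameter and 88 mm high, about 0.13 to 0.25 kg. Origin: centre of its underside (the base, where the date is stamped); z runs from base to lid. It stands in the cardboard tray, at least 40 mm of free space between it and the next tin, at least 20 mm to the tray wall
- tin_lid (a point): centre of the top of the yellow lid, 88 mm above the base along the tin's z
- tray: shallow open cardboard tray, 230 mm (its x) by 290 mm (its y), walls 40 mm high and 5 mm thick, floor 5 mm thick; origin at the centre of its underside on the table. Holds the three tins; it does not move
- red_tin: same tin with red lid and label; origin at the centre of its underside. Leave alone
- blue_tin: same tin with blue lid and label; origin at the centre of its underside. Leave alone
- stand: metal tablet stand, base plate 160 (x) by 170 (y) by 8 mm, origin at the centre of its underside on the table, its x axis horizontal, pointing away from the user's side. A post carries a hinge (along its y, 75 mm above the table) and on it the cradle with the tablet
- lens (a point): front camera of the tablet, a small dark lens in the black rim in the middle of the tablet's upper (higher, farther from the robot) long edge, 9.5 mm in from that edge, on the screen face. Axes: z straight out of the screen, the way the camera looks; x in the screen plane towards the upper edge; y along that edge. The tablet is 245 mm (y) by 172 mm (x) by 8 mm thick, its centre 76.5 mm from the lens along -x; the lens is about 121 to 141 mm above the table
- tablet (a joint): tilt of the tablet about the stand's hinge, rad: 0 = lying level with screen up, growing as the upper edge rises and the screen leans back to face the user; equals the angle between the camera's viewing line and vertical. Stiff, stays where set; range 0 to 1.2, found between 0.35 and 0.70
- eggs: closed pulp egg carton, 112 by 300 mm, 68 mm high; origin at the centre of its underside. Leave alone
- syrup: dark syrup bottle with red cap, 68 mm in diameter, 160 mm high; origin at the centre of its underside. Leave alone
- vanilla: small amber bottle with red cap, 46 mm in diameter, 115 mm high; origin at the centre of its underside. Leave alone
- butter: yellow and red butter carton, 125 by 66 by 64 mm high; origin at the centre of its underside. Leave alone
Things that resemble listed ones, but are neither listed nor needed, are in the scene too. What is shaped like the tin but purple is not meant.

How it is judged:
By the outcome, as a careful person would: the job done as asked, in the order asked, and still so for the second after the job is handed in, while the arm keeps its last pose, push and grip.
It also fails if it takes over 35 s, if anything falls off the work surface, if the arm or the gripper's body presses on something with over 40 N, if the wrist force passes 120 N, or if a joint passes its speed limit or range.

## Working session

There is one attempt and no reset: what is moved stays moved. The work goes in short steps, each a Python script; the robot and the scene stay as the last script left them, time stands still between calls to the robot, and variables do not carry over. Pictures are saved under pics/ and viewed, and the job is handed in when it is done.

```bash
ls; mkdir -p pics; python3 - <<'E'
from plant import ctrl, sensors, optics
import cv2, numpy as np
for n in ("side","top"):
    p,d=optics.grab_frame(n); cv2.imwrite(f"pics/{n}0.png",p[:,:,::-1]); np.savez(f"pics/{n}0.npz",p=p,d=d)
    c=optics.camera_params(n); print(n,c["mtx"].round(1).tolist(),c["R"].round(3).tolist(),c["t"], "campos",-c["R"].T@c["t"])
    print((d==0).mean())
s=sensors.read_state(); print(s["t"],s["eef_rot"],ctrl.tcp_to_tips,s["grip_width"])
E
```

```text
pics
side [[511.6, 0.0, 319.5], [0.0, 511.6, 207.4], [0.0, 0.0, 1.0]] [[-0.931, -0.365, -0.01], [-0.178, 0.477, -0.861], [0.318, -0.8, -0.509]] [ 488.85934865  162.83401736 1446.0349062 ] campos [  23.59701888 1256.99302112  880.86721785]
0.00399609375
top [[420.1, 0.0, 321.1], [0.0, 420.1, 203.4], [0.0, 0.0, 1.0]] [[0.004, -1.0, -0.006], [-0.995, -0.003, -0.099], [0.099, 0.006, -0.995]] [   2.47960518  514.29075928 1503.30279489] campos [ 362.63896302   -5.6561561  1546.89411954]
0.00380078125
0.1 [[ 9.71863320e-01  2.35545445e-01 -1.77945496e-04]
 [ 2.35545295e-01 -9.71861124e-01  2.09022325e-03]
 [ 3.19404254e-04 -2.07332553e-03 -9.99997800e-01]] 25.0 85.04326619554777
```

View pics/side0.png

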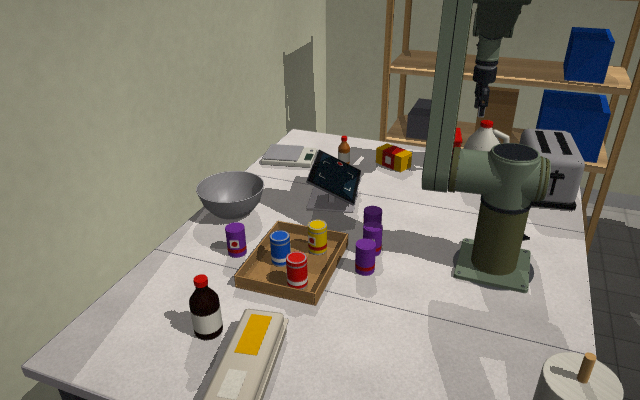

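View pics/top0.png

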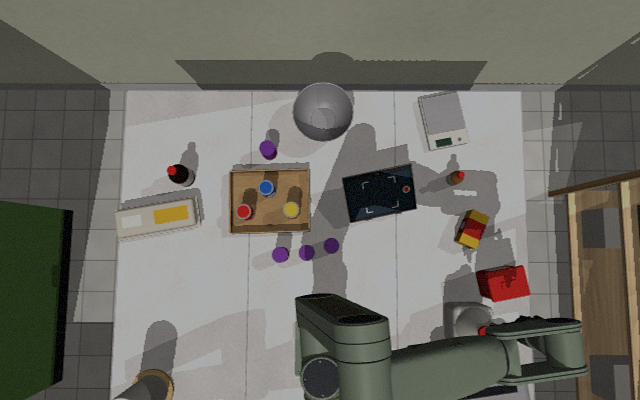

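The side view shows the yellow tin at about (317,237), with blue at (280,248) and red at (297,270). The tablet is at about (335,178). In the top view the yellow lid is at (291,210), and the tablet spans about (343–416, 165–220). Next I'll measure the tin, its neighbours and the tablet.

```bash
cat > h.py <<'E'
import cv2, numpy as np
from plant import ctrl, sensors, optics
CP={n:optics.camera_params(n) for n in ("side","top")}
def ray(n,u,v):
    c=CP[n]; d=np.linalg.inv(c["mtx"])@np.array([u,v,1.]); R=np.array(c["R"]); return -R.T@c["t"], R.T@d
def onz(n,u,v,z):
    o,d=ray(n,u,v); return o+d*(z-o[2])/d[2]
def pts(n,d,mask):
    v,u=np.nonzero(mask&(d>0)); c=CP[n]; K=c["mtx"]; z=d[v,u]
    X=np.stack([(u-K[0,2])/K[0,0]*z,(v-K[1,2])/K[1,1]*z,z],1)
    return (X-c["t"])@np.array(c["R"]),u,v
def proj(n,X):
    c=CP[n]; x=np.array(c["R"])@X+c["t"]; x=np.array(c["mtx"])@x; return x[:2]/x[2]
E
python3 - <<'E'
from h import *
F={n:np.load(f"pics/{n}0.npz") for n in ("side","top")}
# crops
for n,(x,y,w,h) in {"top":(220,150,205,110),"side":(225,140,160,170)}.items():
    s=4 if n=="top" else 3.5
    cv2.imwrite(f"pics/{n}_crop.png",cv2.resize(F[n]["p"][y:y+h,x:x+w,::-1],None,fx=s if n=="side" else 3.9,fy=s,interpolation=cv2.INTER_CUBIC))
for n in F:
    p,d=F[n]["p"],F[n]["d"]; hsv=cv2.cvtColor(p,cv2.COLOR_RGB2HSV)
    X,u,v=pts(n,d,np.ones(d.shape,bool))
    H=np.zeros(d.shape); H[v,u]=X[:,2]
    for nm,lo,hi in (("yel",22,34),("blu",105,125),("red",0,6)):
        m=(hsv[...,0]>=lo)&(hsv[...,0]<=hi)&(hsv[...,1]>140)&(hsv[...,2]>60)
        roi=np.zeros(m.shape,bool)
        if n=="top": roi[165:235,230:312]=1
        else: roi[215:300,235:350]=1
        m&=roi
        lid=m&(H>87)&(H<103)
        P,uu,vv=pts(n,d,lid)
        print(n,nm,m.sum(),lid.sum(), "uv",uu.mean(),vv.mean(),"3D mean",P.mean(0).round(1),"min",P.min(0).round(1),"max",P.max(0).round(1),"ray@93",onz(n,uu.mean(),vv.mean(),93).round(1))
E
```

```text
side yel 379 138 uv 316.95652173913044 225.6231884057971 3D mean [486.2 116.5  93.1] min [459.7  84.6  87.1] max [510.4 142.2  98.4] ray@93 [486.2 116.5  93. ]
side blu 416 145 uv 278.9862068965517 236.86896551724138 3D mean [563.  207.1  93.3] min [536.3 179.5  87.1] max [585.9 233.1  98.6] ray@93 [563.2 206.8  93. ]
side red 551 169 uv 296.1242603550296 258.5325443786982 3D mean [478.3 282.6  93.4] min [453.1 251.5  87.1] max [502.7 307.6  98.8] ray@93 [478.5 282.3  93. ]
top yel 125 110 uv 290.7181818181818 209.37272727272727 3D mean [486.2 109.2  93.6] min [459.5  80.7  87.5] max [505.4 129.1 102.3] ray@93 [486.3 109.2  93. ]
top blu 123 110 uv 265.46363636363634 187.1909090909091 3D mean [563.7 198.2  93.7] min [536.6 172.1  87. ] max [582.4 217.8 101. ] ray@93 [563.8 198.4  93. ]
top red 127 107 uv 243.11214953271028 211.05607476635515 3D mean [479.8 274.6  93.7] min [452.4 247.3  87. ] max [497.8 296.1 100.9] ray@93 [479.9 274.7  93. ]
```

View pics/side_crop.png

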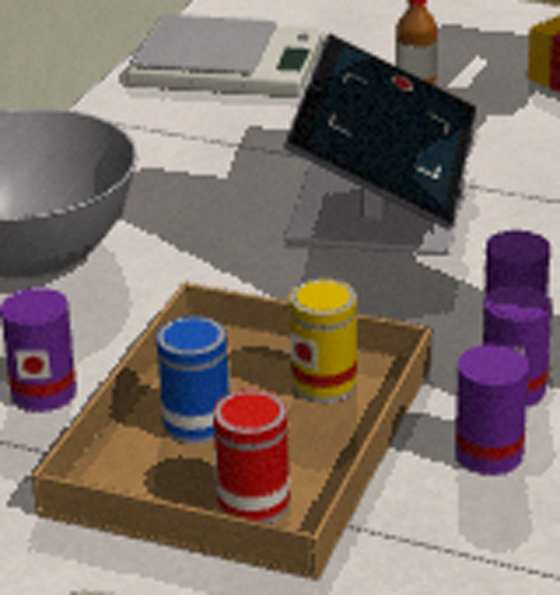

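View pics/top_crop.png

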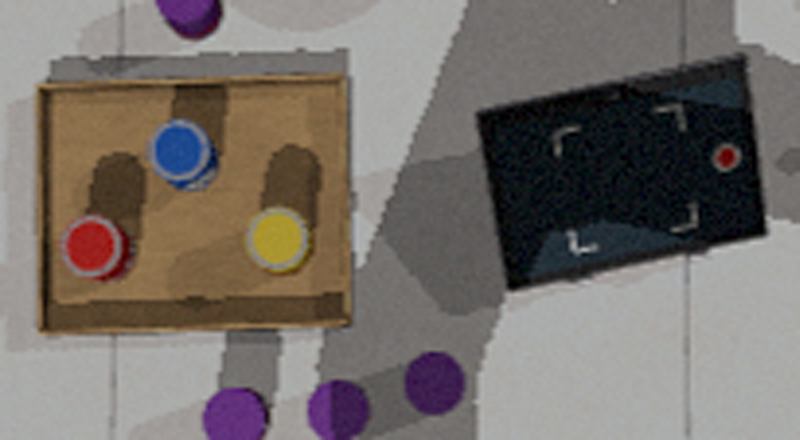

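```bash
python3 - <<'E'
from h import *
F={n:np.load(f"pics/{n}0.npz") for n in ("side","top")}
roi={"top":(335,155,90,75),"side":(300,145,70,65)}
planes=[];M={}
for n in F:
    p,d=F[n]["p"],F[n]["d"]; x,y,w,h=roi[n]
    r=np.zeros(d.shape,bool); r[y:y+h,x:x+w]=1
    val=cv2.cvtColor(p,cv2.COLOR_RGB2HSV)[...,2]
    P,u,v=pts(n,d,r)
    k=(P[:,2]>45)&(P[:,2]<170)&(P[:,0]>430)&(P[:,0]<680)&(P[:,1]>-300)&(P[:,1]<0)
    m=np.zeros(d.shape,np.uint8); m[v[k],u[k]]=1
    cnt,lab,st,_=cv2.connectedComponentsWithStats(m); b=1+st[1:,4].argmax(); m=lab==b
    m=cv2.morphologyEx(m.astype(np.uint8),cv2.MORPH_CLOSE,np.ones((3,3)))
    M[n]=m
    e=cv2.erode(m,np.ones((5,5)))>0
    P,_,_=pts(n,d,e)
    for _ in range(4):
        c=P.mean(0); nrm=np.linalg.svd(P-c)[2][2]; nrm*=np.sign(nrm[2]); res=(P-c)@nrm; P=P[abs(res)<3*res.std()+.1]
    print(n,m.sum(),"c",c.round(1),"n",nrm.round(4),"tilt",np.arccos(nrm[2]).round(3),"yaw",np.arctan2(-nrm[1],-nrm[0]).round(3),"std",res.std().round(2))
    planes.append((n,c,nrm))
for pn,c,nrm in planes:
  for n in F:
    ct=max(cv2.findContours(M[n],cv2.RETR_EXTERNAL,cv2.CHAIN_APPROX_NONE)[0],key=cv2.contourArea)[:,0]
    ax=np.array([-nrm[0],-nrm[1],0]);ax/=np.linalg.norm(ax); ey=np.cross(nrm,np.cross(ax,nrm)) ; ex=np.cross(np.array([0,0,0])+ey,nrm)
    ex=ax-nrm*(ax@nrm); ex/=np.linalg.norm(ex); ey=np.cross(nrm,ex)
    Q=[]
    for u,v in ct:
        o,dd=ray(n,float(u),float(v)); X=o+dd*((c-o)@nrm)/(dd@nrm); Q.append([(X-c)@ex,(X-c)@ey])
    Q=np.array(Q,np.float32); (cx,cy),(w,h),a=cv2.minAreaRect(Q)
    C=c+ex*cx+ey*cy
    if w>h: w,h=h,w;a=a-90
    a=(a+45)%90-45
    print("plane",pn,"mask",n,"centre",C.round(1),"w,h,a",round(w,1),round(h,1),round(a,2))
    ra=np.deg2rad(a); ux=ex*np.cos(ra)+ey*np.sin(ra)
    print("  ux",ux.round(4),"lens",(C+76.5*ux).round(1),"edge yaw",np.arctan2(ux[1],ux[0]).round(3))
E
```

```text
side 1709 c [ 541.1 -177.1   95.3] n [-0.4274 -0.0965  0.8989] tilt 0.454 yaw 0.222 std 1.84
top 2990 c [ 543.7 -190.7   95.7] n [-0.4268 -0.0946  0.8994] tilt 0.452 yaw 0.218 std 2.94
plane side mask side centre [ 540.2 -190.1   93.5] w,h,a 177.5 250.2 -0.3
  ux [0.8779 0.1929 0.4382] lens [ 607.4 -175.4  127.1] edge yaw 0.216
plane side mask top centre [ 539.2 -198.    92.2] w,h,a 179.5 235.9 -0.45
  ux [0.8785 0.1903 0.4382] lens [ 606.4 -183.5  125.7] edge yaw 0.213
plane top mask side centre [ 539.9 -189.3   94. ] w,h,a 177.4 249.3 -0.08
  ux [0.8784 0.1932 0.4371] lens [ 607.1 -174.5  127.5] edge yaw 0.216
plane top mask top centre [ 539.2 -198.    92.8] w,h,a 179.3 235.8 -0.21
  ux [0.8789 0.1909 0.4371] lens [ 606.4 -183.4  126.2] edge yaw 0.214
```

```bash
python3 - <<'E'
from h import *
n=np.array([-.427,-.0955,.899]);n/=np.linalg.norm(n)
yaw=.216; 
L=np.array([607,-180,126.5])
ux=np.array([np.cos(yaw),np.sin(yaw),0]);ux-=n*(ux@n);ux/=np.linalg.norm(ux)
R=np.stack([ux,np.cross(-n,ux),-n],1)
Rg=np.array([[1,0,0],[0,-1,0],[0,0,-1.]])
print("grasp",ctrl.solve_ik(np.array([486,111,74.]),Rg),ctrl.solve_ik(np.array([486,111,250.]),Rg))
for s in (0,60): print("insp",s,(L+n*(189+s)).round(1),ctrl.solve_ik(L+n*(189+s),R))
c=sensors.read_state()["eef_pos"]
ctrl.move_l(c+[0,0,60])
ctrl.move_ptp(np.array([486,111,260.]),Rg)
ctrl.move_l(np.array([486,111,150.]))
s=sensors.read_state();print(s["t"],s["eef_pos"],s["q"],s["force"])
for n_ in ("side","top"):
    p,d=optics.grab_frame(n_); cv2.imwrite(f"pics/{n_}1.png",cv2.resize(p[130:310,200:440,::-1],None,fx=3.2,fy=3.2,interpolation=cv2.INTER_CUBIC)); np.savez(f"pics/{n_}1.npz",p=p,d=d)
E
```

```text
grasp [ 5.07564624e-02  2.82383605e-01  1.87436814e+00 -4.44089210e-16
  9.84840912e-01  1.62155279e+00] [ 5.07564624e-02  4.83547695e-02  1.73241787e+00 -4.44089210e-16
  1.36082001e+00  1.62155279e+00]
insp 0 [ 526.3 -198.1  296.4] [-0.69991149 -0.05023123  1.79473142  0.39300776  1.14114393  0.53620459]
insp 60 [ 500.7 -203.8  350.4] [-0.7478973  -0.13266465  1.75893726  0.38718983  1.26860702  0.53709882]
4.2 [486.83327494 110.93452051 150.81881802] [5.05258863e-02 1.62626199e-01 1.82874303e+00 2.15944624e-05
 1.14849657e+00 1.62153765e+00] [-0.09844482 -0.62281084  0.45167037]
```

View pics/side1.png

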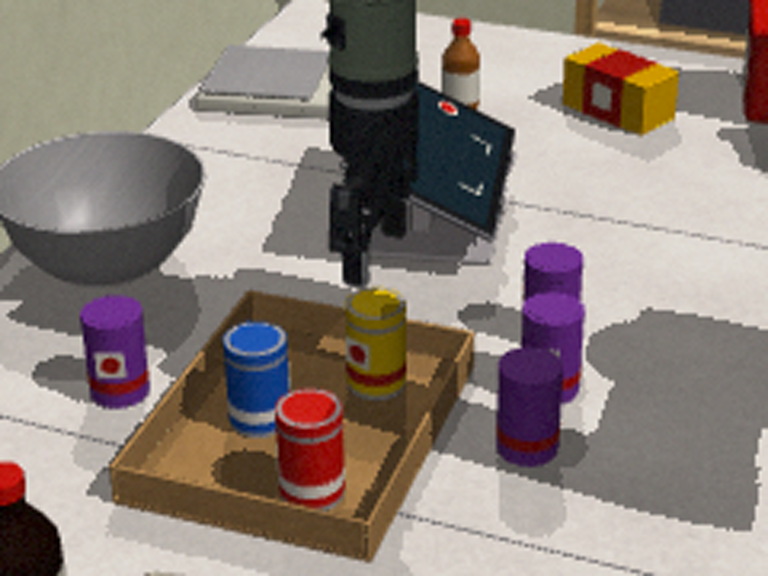

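View pics/top1.png

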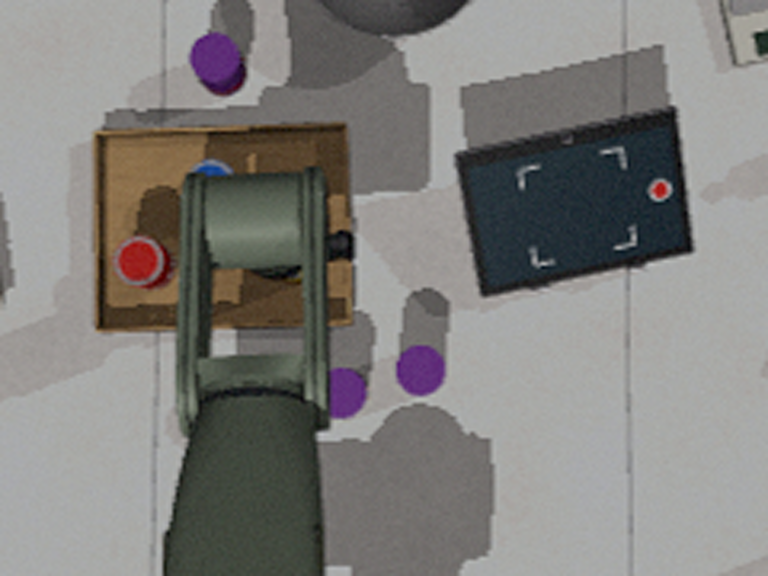

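The side view shows the open fingers just above the yellow tin, with tips at about (311,218) and (323,203). In the top view the arm hides the tin, but the lens shows as a small grey mark at about (377.5,173.8). Next I'll check the camera offset against the fingertips.

```bash
python3 - <<'E'
from h import *
s=sensors.read_state();T=s["eef_pos"]
for dz in (-25,-12):
  for dy in (42.5,50,57): print(dz,dy,proj("side",T+[0,dy,dz]).round(1),proj("side",T+[0,-dy,dz]).round(1))
for n,r in (("side",(295,160,40,65)),("top",(355,160,50,30))):
    f=np.load(f"pics/{n}1.npz"); x,y,w,h=r
    k=12 if n=="side" else 14
    if n=="side": k=9
    cv2.imwrite(f"pics/{n}1z.png",cv2.resize(f["p"][y:y+h,x:x+w,::-1],None,fx=k,fy=k,interpolation=cv2.INTER_NEAREST))
# gripper pts in side depth
f=np.load("pics/side1.npz"); m=np.zeros((400,640),bool); m[160:222,298:335]=1
P,u,v=pts("side",f["d"],m)
k=(abs(P[:,0]-486)<40)&(P[:,2]>112)&(P[:,2]<175)&(P[:,1]>40)
P=P[k]
near=P[P[:,1]>140]; far=P[P[:,1]<120]
for a in (near,far): print(len(a),a.mean(0).round(1),a.min(0).round(1),a.max(0).round(1))
# lens from top
for z in (121,126.5,131): print("lens top",z,onz("top",377.5,173.75,z).round(1))
E
```

```text
-25 42.5 [311.5 222.1] [322.6 207.5]
-25 50 [310.5 223.5] [323.5 206.2]
-25 57 [309.5 224.8] [324.4 205.1]
-12 42.5 [311.5 218.1] [322.6 203.6]
-12 50 [310.4 219.5] [323.5 202.4]
-12 57 [309.4 220.8] [324.4 201.2]
80 [484.8 165.  158.6] [474.8 158.1 138.2] [498.1 173.1 174.3]
79 [486.4  69.4 156.8] [474.7  62.8 138.7] [498.4  74.5 174.9]
lens top 121 [ 607.5 -189.7  121. ]
lens top 126.5 [ 606.6 -189.   126.5]
lens top 131 [ 605.8 -188.4  131. ]
```

View pics/side1z.png

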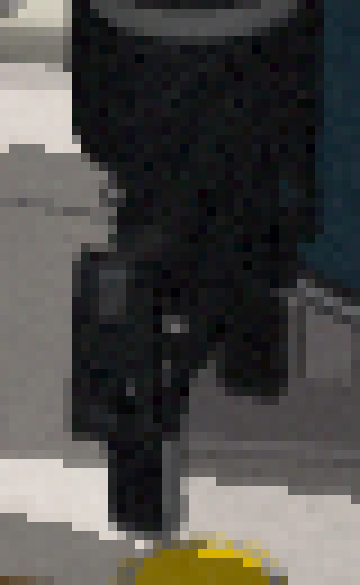

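View pics/top1z.png

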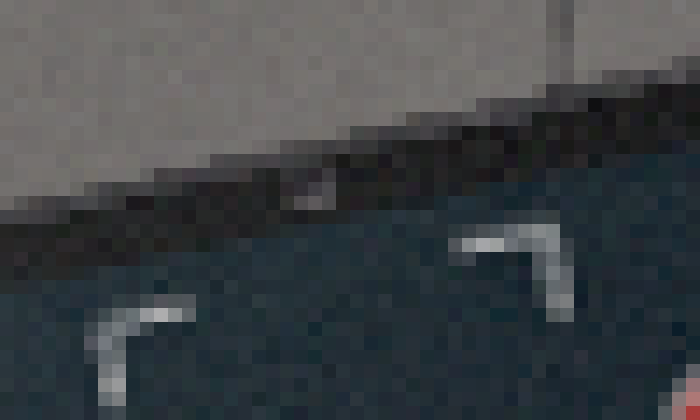

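```bash
python3 - <<'E'
from h import *
ft=np.load("pics/top1.npz"); fs=np.load("pics/side0.npz")
n=np.array([-.427,-.0955,.899]);n/=np.linalg.norm(n); c=np.array([542,-184,95.5])
def onpl(nm,u,v):
    o,d=ray(nm,u,v); return o+d*((c-o)@n)/(d@n)
def quad(m):
    ct=max(cv2.findContours(m,cv2.RETR_EXTERNAL,cv2.CHAIN_APPROX_NONE)[0],key=cv2.contourArea)
    hull=cv2.convexHull(ct)
    return ct[:,0],cv2.approxPolyDP(hull,6,True)[:,0],cv2.contourArea(ct)
for nm,f,r in (("top",ft,(335,155,90,75)),("side",fs,(300,145,70,65))):
    x,y,w,h=r; p=f["p"]; hsv=cv2.cvtColor(p,cv2.COLOR_RGB2HSV)
    m=np.zeros(p.shape[:2],np.uint8)
    sub=p[y:y+h,x:x+w].astype(int)
    dark=(sub.max(2)<82)&~((sub.max(2)-sub.min(2)<14)&(sub.max(2)>66))
    m[y:y+h,x:x+w]=dark
    m=cv2.morphologyEx(m,cv2.MORPH_OPEN,np.ones((2,2)));m=cv2.morphologyEx(m,cv2.MORPH_CLOSE,np.ones((5,5)))
    ct,q,a=quad(m); print(nm,a,q.tolist())
    for i in range(len(q)):
        A,B=onpl(nm,*map(float,q[i])),onpl(nm,*map(float,q[(i+1)%len(q)])); print(A.round(1),np.linalg.norm(A-B).round(1))
    z=p[y:y+h,x:x+w].copy(); 
    z=cv2.resize(z,None,fx=8,fy=8,interpolation=cv2.INTER_NEAREST)
    for a in q: cv2.circle(z,tuple(int(t) for t in ((a-[x,y]+.5)*8)),4,(255,0,255),1)
    cv2.imwrite(f"pics/{nm}_tabq.png",z[:,:,::-1])
E
```

```text
top 2983.0 [[411, 165], [416, 209], [351, 222], [344, 179]]
[ 636.9 -303.6  127.9] 164.5
[ 492.2 -333.7   55.9] 236.2
[ 445.  -102.3   58.1] 161.8
[587.8 -74.3 128.9] 234.5
side 1739.5 [[308, 155], [321, 151], [361, 171], [354, 205], [308, 183]]
[ 650.5 -216.4  143.6] 83.3
[ 634.  -296.4  127.2] 160.7
[ 493.2 -329.1   56.9] 245.8
[441.3 -88.9  57.8] 162.7
[583.  -52.4 128.9] 178.0
```

```bash
python3 -c "
import cv2,numpy as np
a=cv2.imread('pics/side_tabq.png');print(a.shape)"
```

```text
(520, 560, 3)
```

View pics/side_tabq.png

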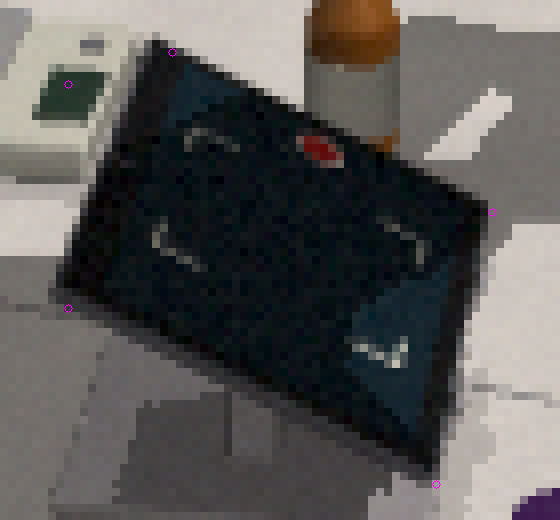

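View pics/top_tabq.png

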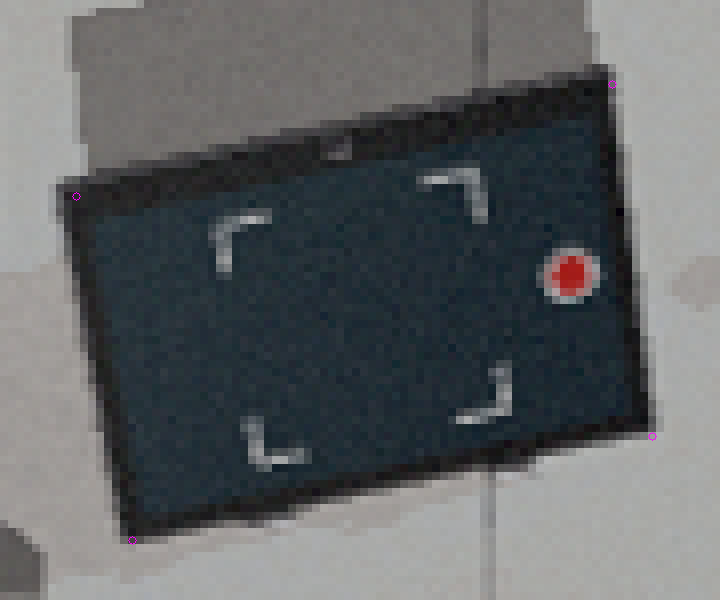

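```bash
python3 - <<'E'
from h import *
n=np.array([-.427,-.0955,.899]);n/=np.linalg.norm(n); c=np.array([542,-184,95.5])
def onpl(nm,u,v):
    o,d=ray(nm,u,v); return o+d*((c-o)@n)/(d@n)
# order: upper+y, upper-y, lower-y, lower+y, lens
T=np.array([(66,183),(610,68),(655,428),(127,540),(340,148)])/8+[335,155]-.5
S=np.array([(62,285),(155,40),(492,205),(437,475),(122,163)])/8+[300,145]-.5
for nm,Q in (("top",T),("side",S)):
    X=np.array([onpl(nm,*q) for q in Q]); L=[np.linalg.norm(X[i]-X[(i+1)%4]).round(1) for i in range(4)]
    C=X[:4].mean(0); ux=(X[0]+X[1]-X[2]-X[3]);ux/=np.linalg.norm(ux); w=X[0]-X[1]
    print(nm,L,"C",C.round(1),"lens from C",(C+76.5*ux).round(1),"lens direct",X[4].round(1),"mid edge",((X[0]+X[1])/2).round(1),"yaw long edge",np.arctan2(-w[0],w[1]).round(3),"ux yaw",np.arctan2(ux[1],ux[0]).round(3))
# two-view triangulation, miss distance
for a,b in zip(T,S):
    o1,d1=ray("top",*a);o2,d2=ray("side",*b);d1/=np.linalg.norm(d1);d2/=np.linalg.norm(d2)
    t=np.linalg.lstsq(np.stack([d1,-d2],1),o2-o1,rcond=None)[0]; P,Q=o1+d1*t[0],o2+d2*t[1]; print(((P+Q)/2).round(1),"miss",(Q-P).round(1))
E
```

```text
top [np.float64(237.7), np.float64(168.2), np.float64(240.1), np.float64(167.9)] C [ 544.2 -201.7   94.6] lens from C [ 611.5 -187.5  128.1] lens direct [ 609.1 -187.2  127. ] mid edge [ 618.1 -186.1  131.4] yaw long edge 0.214 ux yaw 0.209
side [np.float64(237.9), np.float64(169.2), np.float64(245.4), np.float64(167.8)] C [ 542.9 -198.5   94.4] lens from C [ 609.9 -183.1  127.9] lens direct [ 611.6 -180.7  128.9] mid edge [ 616.7 -181.5  131.2] yaw long edge 0.219 ux yaw 0.226
[593.2 -70.1 128.6] miss [-0.4 -0.2 -0.1]
[ 644.1 -302.6  128.8] miss [0.7 0.3 0.1]
[ 495.3 -334.8   57.4] miss [-0.6 -0.2 -0. ]
[ 444.8 -100.3   54.9] miss [-0.6 -0.2 -0. ]
[ 611.5 -186.7  125.9] miss [4.3 1.5 0.6]
```

Two-view triangulation of the tablet corners agrees to under 1 mm, and puts the lens at about (610.5, −186.5, 126.5) with a tilt of about 0.45 and a yaw of about 0.214. Now the grasp.

```bash
python3 - <<'E'
from h import *
ctrl.move_l(np.array([486,110,74.]),vel=80)
s=sensors.read_state();print(s["t"],s["eef_pos"].round(2),s["force"].round(2))
r=ctrl.gripper_to(50,force=50)
s=sensors.read_state();print(s["t"],s["eef_pos"].round(2),s["force"].round(2),s["grip_width"])
p,d=optics.grab_frame("side"); cv2.imwrite("pics/side2.png",cv2.resize(p[130:310,200:440,::-1],None,fx=3.2,fy=3.2,interpolation=cv2.INTER_CUBIC)); np.savez("pics/side2.npz",p=p,d=d)
E
```

```text
5.4 [486.6  110.07  74.55] [0.54 0.1  0.23]
5.8 [486.65 109.98  74.76] [ 0.28 -0.97  4.19] 53.16600853570401
```

View pics/side2.png

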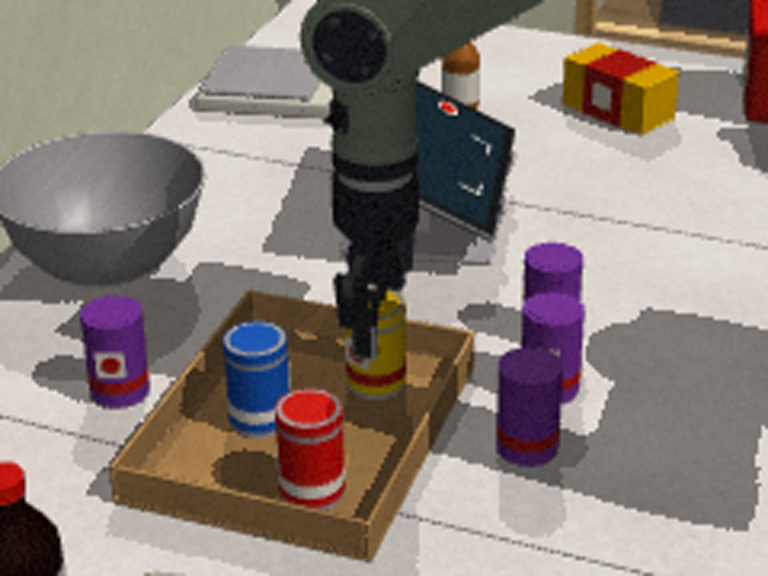

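The tin is gripped at 53.2 mm and has not visibly shifted. It lifts next, then goes to a pre-pose 60 mm farther out along the viewing line.

```bash
cat >> h.py <<'E'
LENS=np.array([610.5,-186.5,126.5]); TILT=.452; YAW=.214
def target(dist,lens=LENS,tilt=TILT,yaw=YAW,off=(0,0,69.8)):
    n=np.array([-np.sin(tilt)*np.cos(yaw),-np.sin(tilt)*np.sin(yaw),np.cos(tilt)])
    ux=np.array([np.cos(tilt)*np.cos(yaw),np.cos(tilt)*np.sin(yaw),np.sin(tilt)])
    R=np.stack([ux,np.cross(-n,ux),-n],1)
    return lens+n*dist-R@np.array(off),R,n,ux
E
python3 - <<'E'
from h import *
c=sensors.read_state()["eef_pos"]
ctrl.move_l(np.array([486,110,110.]),vel=60)
s=sensors.read_state();print(s["t"],s["force"].round(2),s["grip_width"])
ctrl.move_l(np.array([486,110,330.]),vel=200)
p,R,n,ux=target(180)
ctrl.move_ptp(p,R)
s=sensors.read_state();print(s["t"],s["eef_pos"].round(2),p.round(2),s["force"].round(2),s["wrist_torque"].round(3),s["grip_width"])
p,R,n,ux=target(120)
ctrl.move_l(p,R,vel=60)
ctrl.hold(.3)
s=sensors.read_state();print(s["t"],s["eef_pos"].round(2),p.round(2),(s["eef_rot"]-R).round(4).tolist(),s["force"].round(2),s["grip_width"])
for n_ in ("side","top"):
    p,d=optics.grab_frame(n_); cv2.imwrite(f"pics/{n_}3.png",cv2.resize(p[70:250,220:460,::-1],None,fx=3.2,fy=3.2,interpolation=cv2.INTER_CUBIC)); np.savez(f"pics/{n_}3.npz",p=p,d=d)
E
```

```text
6.6 [ 0.55  0.43 -1.52] 53.06385690970393
9.0667 [ 503.81 -208.88  350.53] [ 503.88 -209.67  351.21] [ 0.49 -0.51 -2.3 ] [0.025 0.332 0.038] 53.16713846344969
10.5167 [ 529.5  -204.24  297.54] [ 529.49 -204.11  297.24] [[-0.0001, -0.0002, 0.0003], [0.0, -0.0, -0.0004], [0.0002, 0.0005, 0.0001]] [ 0.16 -0.02 -1.05] 52.84493372312529
```

View pics/side3.png

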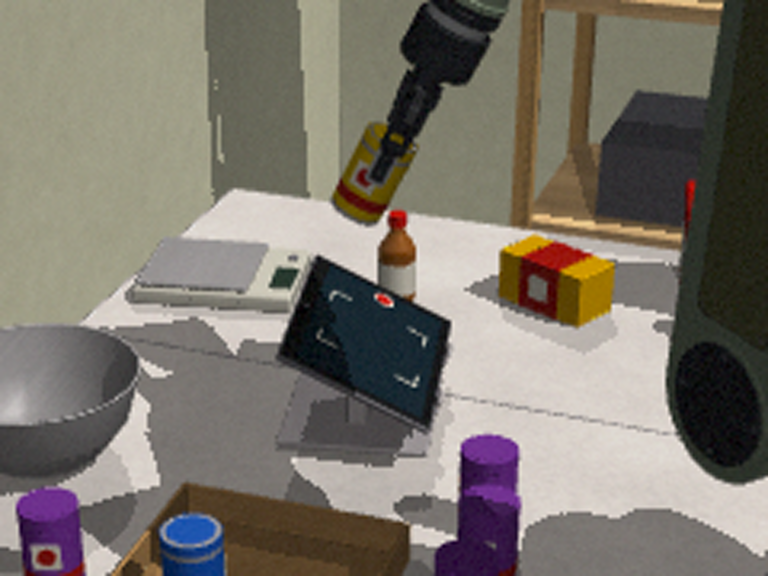

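View pics/top3.png

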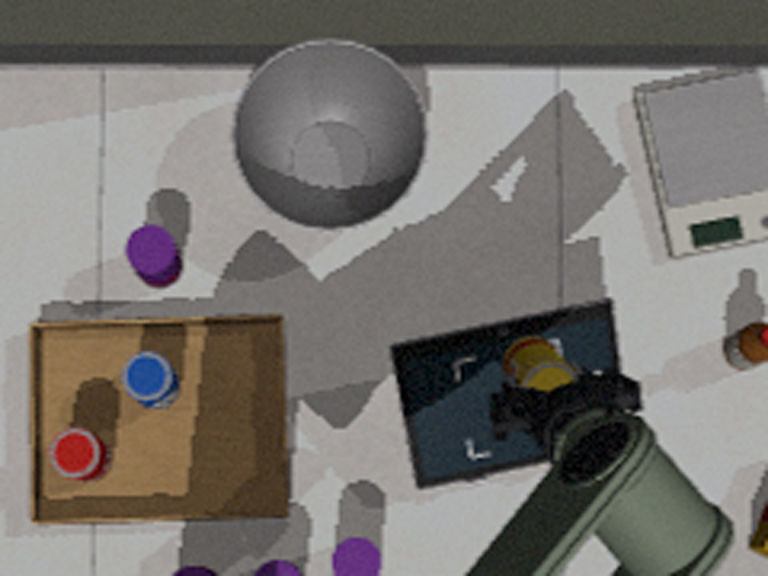

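The side view shows the tin held tilted above the tablet, with its base at about (363,212) in the crop. It may be slightly tilted relative to the fingers, so I'll overlay the predicted outline to check.

```bash
cat > ov.py <<'E'
from h import *
import sys
def overlay(tag,s,off=(0,0,69.8),axis=(0,0,-1)):
    T,R=np.array(s["eef_pos"]),np.array(s["eef_rot"])
    ax=np.array(axis,float);ax/=np.linalg.norm(ax)
    a=np.cross(ax,[0,1,0]);a/=np.linalg.norm(a);b=np.cross(ax,a)
    th=np.linspace(0,2*np.pi,60)
    for nm,(x,y,w,h) in {"side":(300,95,60,60),"top":(365,165,60,45)}.items():
        f=np.load(f"pics/{nm}{tag}.npz")["p"];k=10
        z=cv2.resize(f[y:y+h,x:x+w,::-1],None,fx=k,fy=k,interpolation=cv2.INTER_NEAREST)
        for hh,col in ((0,(255,255,255)),(88,(255,0,255))):
            P=[proj(nm,T+R@(np.array(off)+ax*hh+27*(np.cos(t)*a+np.sin(t)*b))) for t in th]
            P=((np.array(P)-[x,y]+.5)*k).astype(np.int32)
            cv2.polylines(z,[P],True,col,1)
        for X in ((T+R@np.array(off)),LENS): 
            q=((proj(nm,X)-[x,y]+.5)*k).astype(int); cv2.circle(z,tuple(int(i) for i in q),4,(0,255,0),-1)
        cv2.imwrite(f"pics/{nm}{tag}_ov.png",z)
E
python3 -c "
from ov import *
overlay(3,sensors.read_state())"
```

```text
(no output)
```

View pics/side3_ov.png

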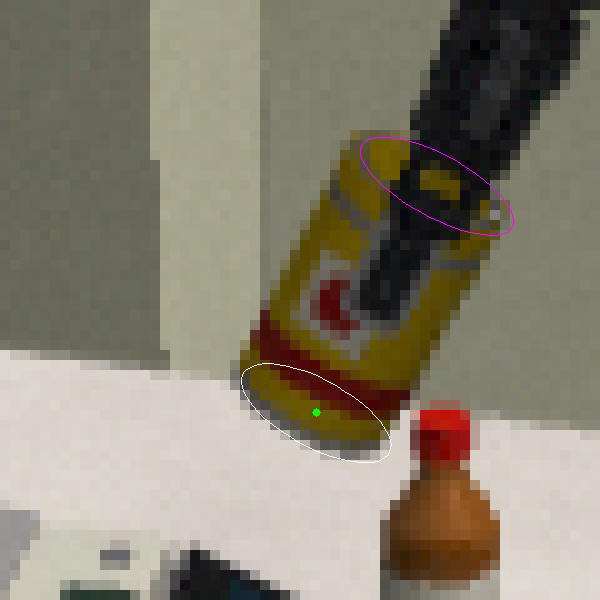

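View pics/top3_ov.png

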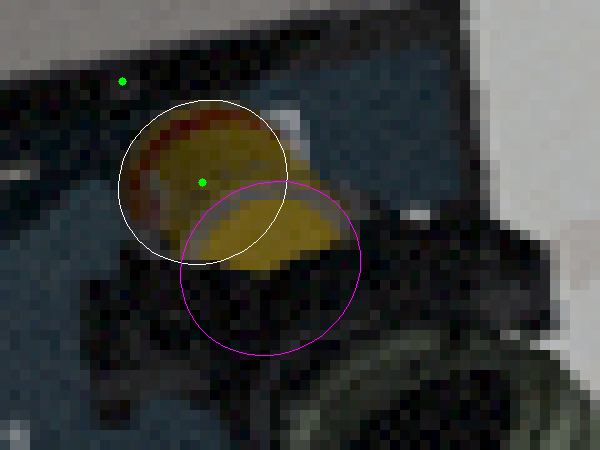

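```bash
cat >> ov.py <<'E'
def lines(tag,s,off,axis=(0,0,-1)):
    f=np.load(f"pics/side{tag}.npz")["p"].astype(np.float32)
    T,R=np.array(s["eef_pos"]),np.array(s["eef_rot"]); ax=R@(np.array(axis)/np.linalg.norm(axis))
    base=T+R@np.array(off)
    cam=-np.array(CP["side"]["R"]).T@CP["side"]["t"]
    # silhouette generators
    w=cam-(base+44*ax); w-=ax*(w@ax); D=np.linalg.norm(w); w/=D; v=np.cross(ax,w); ph=np.arccos(27/D)
    sat=f[...,0]-f[...,2]   # R-B : high for yellow/red
    res={}
    for sg in (1,-1):
        g=27*(np.cos(ph)*w+sg*np.sin(ph)*v)
        off_=[]
        for hh in np.arange(8,84,2.):
            p=proj("side",base+ax*hh+g); q=proj("side",base+ax*hh); e=(p-q)/np.linalg.norm(p-q)
            t=np.arange(-7,6,.1); xy=p+t[:,None]*e
            pr=cv2.remap(sat,xy[:,0].astype(np.float32)[None],xy[:,1].astype(np.float32)[None],cv2.INTER_LINEAR)[0]
            ins,out=np.median(pr[:25]),np.median(pr[-20:])
            if ins-out<35: continue
            k=np.nonzero(pr>(ins+out)/2)[0]
            if len(k)==0: continue
            off_.append((hh,t[k[-1]]))
        o=np.array(off_); 
        pol=np.polyfit(o[:,0],o[:,1],1); r=o[:,1]-np.polyval(pol,o[:,0]); o=o[abs(r)<.7]; pol=np.polyfit(o[:,0],o[:,1],1)
        p=proj("side",base+g);q=proj("side",base)
        print("side",sg,"dir",((p-q)/np.linalg.norm(p-q)).round(2),"n",len(o),"offset px at base %.2f at lid %.2f"%(np.polyval(pol,0),np.polyval(pol,88)))
    # base end along axis
    vals=[]
    for lat in np.linspace(-.8,.8,9):
        c0=base+27*(w*np.sqrt(1-lat**2)+v*lat)
        p=proj("side",c0); q=proj("side",c0+ax*30); e=(p-q)/np.linalg.norm(p-q)
        t=np.arange(-6,6,.1); xy=p+t[:,None]*e
        lum=f.sum(2)
        pr=cv2.remap(lum,xy[:,0].astype(np.float32)[None],xy[:,1].astype(np.float32)[None],cv2.INTER_LINEAR)[0]
        i=np.argmax(np.gradient(cv2.GaussianBlur(pr[None],(0,0),4)[0])); vals.append(t[i])
    print("base end px",np.round(vals,1), "px/mm", np.linalg.norm(proj("side",base+ax*10)-proj("side",base))/10)
E
python3 -c "
from ov import *
lines(3,sensors.read_state(),(0,0,69.8))"
```

```text
side 1 dir [0.88 0.48] n 4 offset px at base -3.99 at lid 3.93
side -1 dir [-0.88 -0.47] n 8 offset px at base 0.72 at lid 0.46
base end px [ 0.3 -0.  -0.  -0.3 -0.3 -0.2 -0.7 -0.2 -1.4] px/mm 0.28511301124639027
```

```bash
sed -i 's/off_.append((hh,t\[k\[-1\]\]))/off_.append((hh,t[k[-1]]))\n        print(sg,[(int(a),round(b,1)) for a,b in off_])/' ov.py; python3 -c "
from ov import *
lines(3,sensors.read_state(),(0,0,69.8))
p=np.load('pics/side3.npz')['p']
print(p[118,322:348].tolist())"; grep -n "ins-out" ov.py
```

```text
1 [(28, np.float64(-1.4)), (30, np.float64(-1.3)), (32, np.float64(-1.3)), (34, np.float64(-0.8))]
side 1 dir [0.88 0.48] n 4 offset px at base -3.99 at lid 3.93
-1 [(8, np.float64(1.0)), (10, np.float64(0.9)), (12, np.float64(0.9)), (14, np.float64(0.7)), (16, np.float64(0.2)), (18, np.float64(-0.2)), (20, np.float64(-0.0)), (22, np.float64(0.6)), (32, np.float64(1.1))]
side -1 dir [-0.88 -0.47] n 8 offset px at base 0.72 at lid 0.46
base end px [ 0.3 -0.  -0.  -0.3 -0.3 -0.2 -0.7 -0.2 -1.4] px/mm 0.28511301124639027
[[164, 163, 139], [164, 164, 139], [162, 161, 137], [162, 163, 139], [124, 124, 106], [129, 127, 111], [130, 128, 111], [131, 127, 110], [96, 85, 31], [88, 71, 0], [92, 74, 0], [96, 80, 0], [100, 80, 3], [100, 82, 2], [86, 76, 39], [74, 76, 74], [60, 62, 61], [23, 26, 25], [13, 15, 16], [18, 19, 20], [17, 14, 18], [14, 13, 14], [25, 20, 20], [20, 18, 18], [57, 48, 1], [86, 74, 0]]
35:            if ins-out<35: continue
```

```bash
sed -i 's|sat=f\[...,0\]-f\[...,2\].*|sat=100*(f[...,0]-f[...,2])/(f.max(2)+8)|; s/np.median(pr\[:25\])/np.median(pr[35:58])/' ov.py; python3 -c "
from ov import *
lines(3,sensors.read_state(),(0,0,69.8))"
```

```text
1 [(26, np.float64(-1.4)), (28, np.float64(-1.1)), (30, np.float64(-1.2)), (32, np.float64(-1.2)), (34, np.float64(-1.0)), (36, np.float64(-1.1)), (38, np.float64(-1.2)), (40, np.float64(-1.2)), (42, np.float64(-1.1)), (44, np.float64(-1.1)), (46, np.float64(-1.3)), (48, np.float64(-1.3)), (50, np.float64(-1.2)), (52, np.float64(-1.2)), (54, np.float64(-1.1)), (56, np.float64(-1.0)), (58, np.float64(-1.2)), (60, np.float64(-1.3)), (62, np.float64(-1.0)), (64, np.float64(-0.9)), (66, np.float64(-0.8)), (72, np.float64(-1.8)), (74, np.float64(-1.5)), (76, np.float64(-1.2)), (78, np.float64(-1.1)), (80, np.float64(-1.1)), (82, np.float64(-0.9))]
side 1 dir [0.88 0.48] n 27 offset px at base -1.19 at lid -1.15
-1 [(8, np.float64(0.8)), (10, np.float64(0.8)), (12, np.float64(0.8)), (14, np.float64(0.8)), (16, np.float64(0.7)), (18, np.float64(0.7)), (20, np.float64(0.8)), (22, np.float64(0.9)), (24, np.float64(1.0)), (52, np.float64(1.4)), (54, np.float64(1.0)), (56, np.float64(1.0)), (58, np.float64(1.1)), (60, np.float64(1.1)), (62, np.float64(1.1)), (70, np.float64(-1.0)), (72, np.float64(-0.0)), (74, np.float64(0.5)), (76, np.float64(0.9)), (78, np.float64(1.2)), (80, np.float64(1.5)), (82, np.float64(1.5))]
side -1 dir [-0.88 -0.47] n 20 offset px at base 0.72 at lid 1.24
base end px [ 0.3 -0.  -0.  -0.3 -0.3 -0.2 -0.7 -0.2 -1.4] px/mm 0.28511301124639027
```

```bash
python3 -c "
from ov import *
s=sensors.read_state(); T,R=s['eef_pos'],s['eef_rot']
f=np.load('pics/side3.npz'); m=np.zeros((400,640),bool); m[90:145,318:360]=1
P,u,v=pts('side',f['d'],m); Q=(P-T)@R; C=f['p'][v,u].astype(int); ch=(C[:,0]-C[:,2])/(C.max(1)+8)
near=(abs(Q).max(1)<90)
for a,b in ((-60,-40),(-40,-20),(-20,-5),(-5,8),(8,20)):
    k=near&(C.max(1)<70)&(ch<.35)&(Q[:,2]>a)&(Q[:,2]<b)&(Q[:,1]<-24)
    q=Q[k]; print('dark',a,b,k.sum(), 'x',q[:,0].min().round(1),q[:,0].max().round(1),np.median(q[:,0]).round(1),'y',np.median(q[:,1]).round(1))
for a,b in ((25,40),(40,55),(55,66)):
    k=near&(ch>.5)&(Q[:,2]>a)&(Q[:,2]<b); q=Q[k]
    # circle fit radius 27
    from scipy.optimize import least_squares
    r=least_squares(lambda c:np.hypot(q[:,0]-c[0],q[:,1]-c[1])-27,[0,0],loss='soft_l1').x
    print('tin',a,b,k.sum(),'x',q[:,0].min().round(1),q[:,0].max().round(1),'fit',r.round(1))
k=near&(ch>.4); print('z max',np.percentile(Q[k,2],[1,99,100]))
print('img dir of tool x',proj('side',T+R@[10,0,60])-proj('side',T+R@[0,0,60]),'y',proj('side',T+R@[0,10,60])-proj('side',T+R@[0,0,60]))
"
```

```text
dark -60 -40 53 x -15.0 18.2 4.6 y -62.3
dark -40 -20 32 x -9.3 13.5 1.9 y -58.7
dark -20 -5 23 x -12.4 12.1 2.4 y -41.2
dark -5 8 21 x -6.5 9.4 1.0 y -40.4
dark 8 20 13 x -7.0 8.9 0.6 y -40.1
tin 25 40 51 x -22.9 29.9 fit [ 3.4 -2.2]
tin 40 55 74 x -21.8 29.9 fit [ 3.1 -0.9]
tin 55 66 37 x -22.3 29.4 fit [ 3.4 -0.2]
z max [-29.50425965  63.32841599  65.89489263]
img dir of tool x [-2.74806287 -1.40508494] y [ 0.42106384 -1.17013697]
```

The outlines show the tin parallel to the tool, within about 0.01 rad, and off by at most 1–3 mm. The views disagree on the offset's sign, so I'll apply a 1 mm correction, recheck and hand in.

```bash
python3 - <<'E'
from ov import *
L=np.array([610.5,-187,126.5])
p,R,n,ux=target(120,lens=L,off=(1,0,69.5))
ctrl.move_l(p,R,vel=20); ctrl.hold(.5)
s=sensors.read_state();T,Re=s["eef_pos"],s["eef_rot"]
b=T+Re@[1,0,69.5]-L
print(s["t"],(T-p).round(2),"dist",(b@n).round(1),"lateral x,y",(b@ux).round(2),(b@np.cross(n,ux)).round(2),"angle",np.arccos(min(1,-Re[:,2]@n)),np.abs(s["qvel"]).max(),s["force"].round(2),s["grip_width"])
for n_ in ("side","top"):
    q,d=optics.grab_frame(n_); np.savez(f"pics/{n_}4.npz",p=q,d=d)
    if n_=="side": cv2.imwrite("pics/side4.png",q[:,:,::-1])
lines(4,s,(1,0,69.5))
# static scene check: pixel change in tablet / tins regions
a=np.load("pics/side3.npz")["p"].astype(int);c=np.load("pics/side4.npz")["p"].astype(int);z=np.load("pics/side0.npz")["p"].astype(int)
def yel(f,r,hl,hh):
    h=cv2.cvtColor(f.astype(np.uint8),cv2.COLOR_RGB2HSV);x,y,w,hh_=r;m=np.zeros(h.shape[:2],bool);m[y:y+hh_,x:x+w]=1
    m&=(h[...,0]>=hl)&(h[...,0]<=hh)&(h[...,1]>140);v,u=np.nonzero(m);return u.mean().round(2),v.mean().round(2),m.sum()
for r,lo,hi in (((265,220,35,50),105,125),((280,245,35,50),0,6),((330,155,20,15),0,6)): print(yel(z,r,lo,hi),yel(c,r,lo,hi))
E
```

```text
11.3667 [ 0.02  0.01 -0.  ] dist 120.0 lateral x,y 0.02 0.01 angle 2.819426102977689e-05 0.0018713334235746525 [-0.26 -0.78 -2.09] 52.97842889666326
1 [(26, np.float64(-0.8)), (28, np.float64(-0.8)), (30, np.float64(-0.7)), (32, np.float64(-0.7)), (34, np.float64(-0.8)), (36, np.float64(-0.8)), (38, np.float64(-0.8)), (40, np.float64(-0.8)), (42, np.float64(-0.8)), (44, np.float64(-0.9)), (46, np.float64(-0.8)), (48, np.float64(-0.8)), (50, np.float64(-0.9)), (52, np.float64(-1.0)), (54, np.float64(-0.9)), (56, np.float64(-0.9)), (58, np.float64(-1.0)), (60, np.float64(-1.0)), (62, np.float64(-0.8)), (64, np.float64(-0.7)), (72, np.float64(-1.5)), (74, np.float64(-1.0)), (76, np.float64(-0.7)), (78, np.float64(-0.7)), (80, np.float64(-0.5)), (82, np.float64(-0.5))]
side 1 dir [0.88 0.48] n 26 offset px at base -0.82 at lid -0.84
-1 [(8, np.float64(0.6)), (10, np.float64(0.8)), (12, np.float64(0.8)), (14, np.float64(0.5)), (16, np.float64(0.5)), (18, np.float64(0.6)), (20, np.float64(0.6)), (22, np.float64(0.5)), (24, np.float64(0.8)), (52, np.float64(0.7)), (54, np.float64(0.6)), (56, np.float64(0.7)), (58, np.float64(0.6)), (60, np.float64(0.5)), (62, np.float64(0.8)), (70, np.float64(-0.7)), (72, np.float64(0.1)), (74, np.float64(0.4)), (76, np.float64(0.7)), (78, np.float64(1.0)), (80, np.float64(1.2)), (82, np.float64(1.0))]
side -1 dir [-0.88 -0.47] n 21 offset px at base 0.59 at lid 0.74
base end px [ 0.1  0.2  0.1  0.1 -0.2 -0.1 -0.  -0.2 -0.3] px/mm 0.28508192114379155
(np.float64(279.4), np.float64(246.54), np.int64(418)) (np.float64(279.43), np.float64(246.42), np.int64(423))
(np.float64(297.02), np.float64(268.42), np.int64(485)) (np.float64(296.83), np.float64(268.82), np.int64(469))
(np.float64(340.0), np.float64(163.12), np.int64(8)) (np.float64(339.25), np.float64(163.12), np.int64(8))
```

View pics/side4.png

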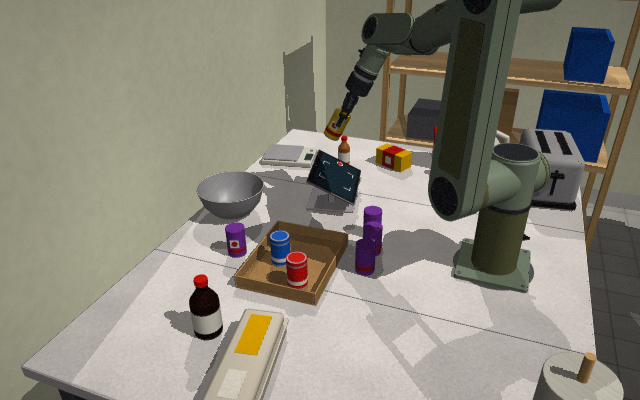

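The side picture shows the tin held at about (337,125) above the tablet. The tablet and the other tins are unmoved, so I'm handing in.

```bash
python3 -c "
from plant import ctrl
print(ctrl.finish_job())"
```

```text
the job is handed in; nothing more can be done
None
```

I lifted the yellow-lidded tin out of the tray and handed the job in at about 11.5 s, with the arm holding it still over the tablet. Its base faces the tablet's camera.

**Position:** By the arm's own readings, the base is 120 mm from the estimated lens position, centred on it and square to the line of sight. I estimated the lens at about (610.5, −187, 126.5) mm, with the tablet tilted about 0.452 rad.

**Grip:** The grip was stable at about 53 mm opening. The tin's outline in the side picture runs parallel to the tool to about 0.01 rad, so it did not tilt in the jaws.

**Other objects:** The red and blue tins are where they were, to within half a pixel. The tablet's red mark moved 0.75 pixel between pictures, but that rests on only 8 pixels, and the tablet looks unmoved. I did not measure the other groceries, though they look unchanged in the last side picture.

**Checks that disagreed:**
- **Tin in the side picture:** it sits about 0.6–0.8 pixel (roughly 2–2.5 mm) towards the tablet's upper edge from where the arm readings put it. The top picture hinted the other way, so I only corrected by 1 mm.
- **Lens position:** readings of the lens mark in the two views differed by up to 6 mm along the edge, the side view being the weaker one. I relied on the tablet corners, which matched between views to under 1 mm, and on the top view. The true centring error could be a few millimetres.

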